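Take the knurled nut off the brown tape's spindle

ROBOT

A 7-joint arm with a two-finger parallel gripper is mounted at the origin on a cart in front of the work surface, level with it; the furniture and walls round the work are solid. World frame = base frame: x ahead of the robot, y to its left, z up, the work surface at z = 0. Lengths are in m, angles in rad, forces in N, time in s.
With the tool pointing down it reaches from about 0.4 to 0.875 m from the base axis. Payload 19.3 kg.
Tool frame: the origin (TCP) lies on the centre line of the jaws, within the pads' length; the fingertips stand 11 mm ahead of it and the grasp point (between the pads) lies 8 mm behind it; y points along the fingers, x is the direction in which the jaws open and shut, and the axes are right-handed (so a half turn about y gives the same grasp; the last joint's range is limited). The gripper opens to 85 mm and grips with 20 to 120 N. Pads are 22 mm wide; open, the fingers measure 114 mm over their backs; the gripper's body (76 mm by 85 mm) begins 54 mm behind the grasp point. The pads swing forward as they close: fully open they stand 13 mm farther back than shut.
Start: joints at [1.118, 0.521, -0.036, 1.599, 0.021, 1.021, -0.113], TCP at [0.233, -0.58, 0.242] pointing down, gripper open.
Joint ranges: [-2.91, 2.91], [-0.3, 2.13], [-1.5, 1.42], [0.17, 2.43], [-1.26, 4.41], [0.16, 1.93], [-2.52, 2.52]. Speed limits (rad/s): [1.89, 1.89, 2.39, 2.39, 3.01, 3.01, 3.01].

INTERFACE

Orientations are given as [roll, pitch, yaw] about the fixed x, y, z axes, in that order (R = Rz(yaw) Ry(pitch) Rx(roll)).
In Python, from workcell import monitor, cams, bot gives the robot as it stands.
- The arm moves only by the tool send_rows, never from a script. Its argument "series" is text: rows parted by semicolons, each of 7 numbers parted by spaces: the turn, a rotation vector about the tool's x, y, z in rad, then the shift along the tool's x, y, z in mm, then the opening, from 0 (shut) to 1 (fully open). In form: ax ay az tx ty tz claw; .... A call has 1 to 20 rows; each row is the pose to reach, as a shift and turn from the pose commanded when the call began, along the tool's axes at that moment; what a row does not reach only later rows make up. A row lasts 1/12 s, in which the tool goes at most 41.7 mm and 7.16 degrees, less where a joint would pass 70% of its speed; a pose out of reach is approached as far as the arm can. A call with a gripper value outside its range is refused whole. The fingers move at their own pace and stop on an object; "force" is the grip in N (left out, the last holds). Time passes only in rows, so rows that repeat a pose let the fingers close. It gives the time, the measured TCP pose, the force and the opening at its end, in the units of the state.
- monitor.observe(): the state, without advancing time (a new reading comes with each control period).
- cams.grab_frame(name): name is "scene" or "top" or "wrist"; returns the picture (480x640x3 uint8, red, green, blue); there is no depth.
- cams.get_calibration(name): a dict with "mtx" (3x3 intrinsics, pixels), "origin" and "attitude" of the camera in the world. Camera axes: x right, y down, z forward; pixel columns grow to the right and rows downward; lengths in m; the calibration is good to about 2 mm. The wrist camera is an equidistant fisheye: a pixel r from the principal point sees the ray r / f radians off the axis. A picture is of the moment at which its call begins: read the wrist's pose just before it. get_calibration takes no time and is no camera call; for the wrist camera it gives the pose at the moment of the call.
- bot.job_done(): hands the job in, once; it reports no verdict.
The state is a dict: "clock": time; "qpos": joint angles; "qd": joint speeds; "joint_efforts": joint torques, N m; "position": TCP position; "tool_rot": TCP orientation; "force": force on the tool from outside, world axes, zero at the start; "moment": the same for the moment, N m; "grip_width": finger opening in m.
Only numpy, scipy, OpenCV 4.12 (cv2) and the standard library are available. Lean on these libraries where they do the work, as an engineer would, in place of code of your own. Each camera call takes 0.05 s, during which the arm holds its last target.

TASK

The roll of brown tape is to be changed: unscrew the knurled brass nut from the spindle that holds the brown roll, turning it anticlockwise (seen from above) until the thread lets go, and lift it straight up off the spindle. Then set it down gently in the blue parts tray, standing flat the same way up as it came off. Leave the nut of the cream tape's spindle alone.

Things in the scene. Friction and masses are not known exactly. Their poses are not given: they have to be found in the camera images.
- nut_brown: The nut to take off: open-ended knurled brass cylinder, 46 mm diameter, 40 mm high, 120 g. Origin: centre of its underside, z up its axis. Grip it across the diameter from above, upper 30 mm. Coarse right-hand thread: turned anticlockwise from above it rises 24 mm per full turn and is free after 50 to 70 degrees (80 to 90 surely frees it, more does no harm); before that it cannot be pulled off.
- spindle_brown: Spindle with the brown tape, fast to the table: grey round base 100 mm wide, 10 mm high, brown roll (84 mm wide, 30 mm high, fixed) on it, upright steel stud in the middle. Origin: centre of the base's underside, z up. The nut's underside starts 40.4 mm above it, just over the roll's top; the stud's tip is at 74.4 mm, so the nut is off when raised over 34 mm.
- nut_cream: The like brass nut on the other spindle (same size, origin and axes): to be left where it is.
- tray: Blue parts tray, fixed on the table: 150 x 150 mm outside, 18 mm high, walls and floor 4 mm thick. Origin: centre of its underside, x and y along its sides; the inner floor is 4 mm above it. Set the nut down near its middle.

How it is judged:
On the way, in this order (a step that is already met when the one before it is completed fails the run):
1. the brown tape's nut has been turned at least 40 degrees while still on the stud (angle between the x axis of nut_brown and the x axis of spindle_brown, either way round above 0.7 rad and horizontal distance between nut_brown and spindle_brown below 0.006 m and z of nut_brown in the frame of spindle_brown below 0.065 m), for 0.05 s.
2. the nut has been lifted clear above the stud (z of nut_brown in the frame of spindle_brown above 0.076 m).
At the end, for the whole second after the job is handed in: The brown tape's nut stands at rest flat on the tray's floor (underside within 6 mm of it, upright within 10 degrees, the same way up as it came off), wholly inside the tray's walls; the cream tape's nut is within 10 mm of where it was (x of nut_brown in the frame of tray between -0.052 and 0.052 m and y of nut_brown in the frame of tray between -0.052 and 0.052 m and z of nut_brown in the frame of tray below 0.01 m and angle between nut_brown's own z axis and vertical below 0.17 rad and linear speed of nut_brown below 0.02 m/s and distance of nut_cream from where it was at the start of the episode below 0.01 m); the robot touches nothing.
It fails at once if the cream tape's nut was moved by more than 10 mm (distance of nut_cream from where it was at the start of the episode above 0.01 m).
It fails at once if the nut was let go more than about 25 mm above the tray's floor after it had left the spindle (horizontal distance between nut_brown and spindle_brown above 0.06 m and z of nut_brown in the frame of tray above 0.03 m and contact force between nut_brown and the fingers below 0.1 N).
It also fails if it takes over 43 s, if anything falls off the work surface, if the arm or the gripper's body presses on something with over 40 N, if the wrist force passes 120 N, or if a joint passes its speed limit or range.

## Working session

There is one attempt and no reset: what is moved stays moved. The work goes in short steps, Python scripts to look and compute and a tool call to move; the robot and the scene stay as the last step left them, time stands still between calls to the robot, and variables do not carry over. Pictures are saved under pics/ and viewed, and the job is handed in when it is done.

Besides the shell and the picture viewer there is one more tool, called after "Call:" as name(argument=value, ...) on one line, values as JSON. send_rows: Moves the arm, as the interface text tells. Its arguments: {"type":"object","properties":{"series":{"type":"string"},"force":{"type":"number"}},"required":["series"]}

```bash
ls; mkdir -p pics; python3 - <<'E'
from workcell import monitor, cams, bot
import cv2
s=monitor.observe();print(s)
for n in("scene","top","wrist"):
    c=cams.get_calibration(n);print(n,c)
    cv2.imwrite(f"pics/{n}0.png",cams.grab_frame(n)[:,:,::-1])
E
```

```text
pics
{'clock': 0.0, 'qpos': array([ 1.11779525,  0.52204607, -0.03632669,  1.60005602,  0.02123819,
        1.02108415, -0.11283903]), 'qd': array([ 6.70802631e-04,  4.15573788e-05,  8.57876032e-04,  8.86199286e-04,
        1.45608000e-03, -6.31325449e-04,  4.03410356e-05]), 'joint_efforts': array([-3.13990540e-05, -9.27115417e+01,  1.98008180e+00, -3.69934309e+01,
        1.78733800e-02,  8.26185336e-03, -2.50937472e-05]), 'position': array([ 0.23327385, -0.57945718,  0.24168857]), 'tool_rot': array([-1.57091640e+00,  1.20171818e-03, -1.18802409e+00]), 'force': array([-0.10671542,  0.36638556,  0.61381257]), 'moment': array([ 0.00493273, -0.04325191, -0.02812287]), 'grip_width': 0.08568191898730833}
scene {'mtx': array([[547.88455989,   0.        , 317.33807809],
       [  0.        , 547.88455989, 245.38955781],
       [  0.        ,   0.        ,   1.        ]]), 'origin': array([-0.07081352,  0.6620358 ,  0.70268267]), 'attitude': array([-2.18765735, -0.00602834, -2.45341254])}
top {'mtx': array([[443.498968  ,   0.        , 318.67395982],
       [  0.        , 443.498968  , 233.61327483],
       [  0.        ,   0.        ,   1.        ]]), 'origin': array([ 0.45678151, -0.02741439,  0.99078355]), 'attitude': array([-3.08597975, -0.00596252, -1.54453551])}
wrist {'mtx': array([[371.64829954,   0.        , 322.378304  ],
       [  0.        , 371.64829954, 233.4502619 ],
       [  0.        ,   0.        ,   1.        ]]), 'origin': array([ 0.30962017, -0.54882579,  0.37421751]), 'attitude': array([ 2.81939875e+00,  2.42957814e-04, -1.18816797e+00])}
```

View pics/top0.png

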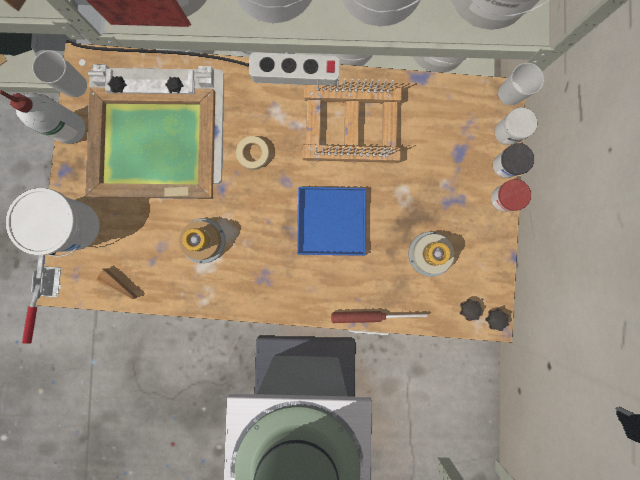

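View pics/scene0.png

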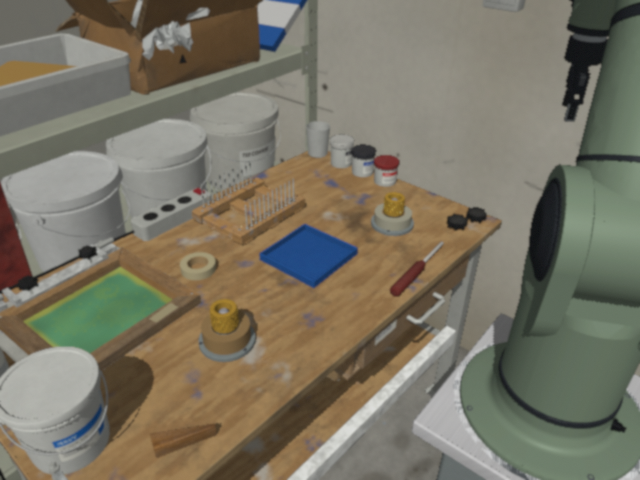

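View pics/wrist0.png

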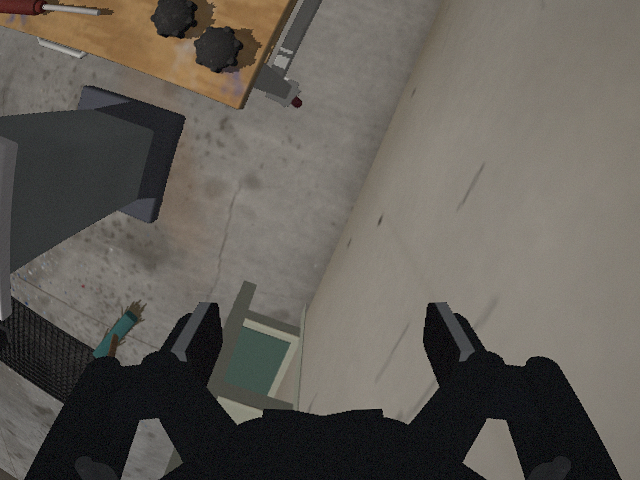

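The top view shows the brown roll with its nut at about (195,238). The cream spindle is at (432,253) and the tray is at (333,220). Next I measure them.

```bash
cat > h.py <<'E'
import numpy as np, cv2
from scipy.spatial.transform import Rotation as R
from workcell import cams
def ray(c,uv,fish=False):
    K=c['mtx'];p=np.array([(uv[0]-K[0,2])/K[0,0],(uv[1]-K[1,2])/K[1,1]])
    if fish:
        r=np.hypot(*p);d=np.array([*(p/r*np.sin(r)),np.cos(r)])
    else: d=np.array([*p,1.])
    return R.from_euler('xyz',c['attitude']).apply(d)
def plane(c,uv,z,fish=False):
    d=ray(c,uv,fish);o=c['origin'];return o+d*(z-o[2])/d[2]
def proj(c,P):
    q=R.from_euler('xyz',c['attitude']).inv().apply(np.asarray(P)-c['origin']);K=c['mtx']
    return q[...,:2]/q[...,2:]*K[0,0]+K[:2,2]
E
python3 - <<'E'
from h import *
for n in("top","scene"):
    im=cv2.imread(f"pics/{n}0.png");hsv=cv2.cvtColor(im,cv2.COLOR_BGR2HSV);c=cams.get_calibration(n)
    m=cv2.inRange(hsv,(17,170,90),(30,255,255))
    k,l,st,ce=cv2.connectedComponentsWithStats(m)
    for i in range(1,k):
        if st[i,4]>60: print(n,'brass',st[i],ce[i],plane(c,ce[i],.0804 if n=='top' else .06))
    b=cv2.inRange(hsv,(100,120,40),(125,255,255))
    ct=max(cv2.findContours(b,0,2)[0],key=cv2.contourArea)
    r=cv2.minAreaRect(ct);bx=cv2.boxPoints(r);P=np.array([plane(c,q,.018) for q in bx]);print(n,'tray',P.round(4),P.mean(0))
im=cv2.imread("pics/top0.png")
a=cv2.resize(im[200:280,160:260],None,fx=6,fy=6,interpolation=2);cv2.imwrite("pics/z1.png",a)
im=cv2.imread("pics/scene0.png")
a=cv2.resize(im[280:370,180:280],None,fx=6,fy=6,interpolation=2);cv2.imwrite("pics/z2.png",a)
E
```

```text
top tray [[ 0.4658  0.0149  0.018 ]
 [ 0.6141  0.0163  0.018 ]
 [ 0.6152 -0.1322  0.018 ]
 [ 0.4668 -0.1323  0.018 ]] [ 0.54048343 -0.05832992  0.018     ]
scene brass [385 193  19  22 265] [393.42264151 204.21886792] [ 0.47189536 -0.2762229   0.06      ]
scene brass [211 300  26  32 606] [223.91419142 316.38778878] [0.49100736 0.22451121 0.06      ]
scene tray [[ 0.6058  0.0281  0.018 ]
 [ 0.6942 -0.1468  0.018 ]
 [ 0.4658 -0.1317  0.018 ]
 [ 0.4101  0.0263  0.018 ]] [ 0.54396435 -0.0560396   0.018     ]
```

View pics/z1.png

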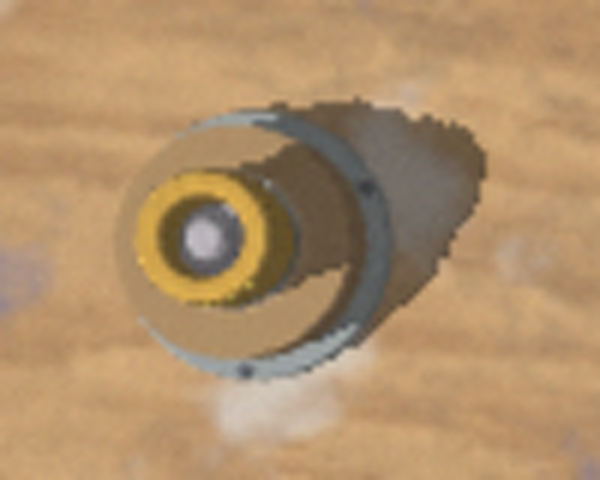

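View pics/z2.png

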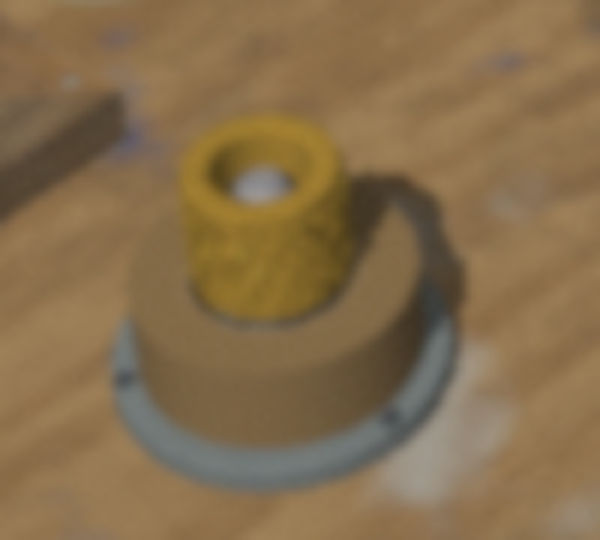

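```bash
python3 - <<'E'
from h import *
t=cams.get_calibration("top");s=cams.get_calibration("scene")
print(plane(t,(193.25,238.9),.0804),plane(s,(223.75,307.1),.0804), plane(t,(160+254/6-.4,200+244/6-.4),.01))
a,b=ray(t,(193.25,238.9)),ray(s,(223.75,307.1))
k=np.linalg.lstsq(np.c_[a,-b],s['origin']-t['origin'],rcond=None)[0];print(t['origin']+a*k[0],s['origin']+b*k[1])
from workcell import monitor
st=monitor.observe();M=R.from_euler('xyz',st['tool_rot']);print(M.as_matrix().round(3))
E
```

```text
[0.4898915  0.22537803 0.0804    ] [0.49042377 0.22287983 0.0804    ] [0.48993968 0.22565162 0.01      ]
[0.48982179 0.22484577 0.08231682] [0.48892266 0.22405441 0.08206438]
[[ 0.374 -0.     0.928]
 [-0.928  0.001  0.374]
 [-0.001 -1.    -0.   ]]
```

```bash
cat >> h.py <<'E'
def to(P,yaw):
    from workcell import monitor
    st=monitor.observe();M=R.from_euler('xyz',st['tool_rot'])
    T=R.from_euler('xyz',[-np.pi/2,0,yaw])
    print(P,'shift mm',(M.inv().apply(np.array(P)-st['position'])*1000).round(1),'rot',(M.inv()*T).as_rotvec().round(4))
E
python3 - <<'E'
from h import *
to([.52,-.22,.25],-.85)
to([.49,.2247,.20],-.47)
E
```

```text
[0.52, -0.22, 0.25] shift mm [-226.5   -8.   400.2] rot [-1.00e-04 -3.38e-01 -8.00e-04]
[0.49, 0.2247, 0.2] shift mm [-650.2   42.4  538.5] rot [-2.00e-04 -7.18e-01 -8.00e-04]
```

Call:
send_rows(series="0 -0.338 0 -226 -8 400 1;0 -0.338 0 -226 -8 400 1;0 -0.338 0 -226 -8 400 1;0 -0.338 0 -226 -8 400 1;0 -0.338 0 -226 -8 400 1;0 -0.338 0 -226 -8 400 1;0 -0.338 0 -226 -8 400 1;0 -0.338 0 -226 -8 400 1;0 -0.338 0 -226 -8 400 1;0 -0.338 0 -226 -8 400 1;0 -0.338 0 -226 -8 400 1;0 -0.338 0 -226 -8 400 1")

```text
clock: 1.15
position: [0.5246, -0.2131, 0.2504]
tool_rot: [-1.567, 0.001, -0.841]
force: [-0.3, 1.0, 0.3]
grip_width: 0.0851
```

```bash
python3 - <<'E'
from h import *
to([.49,.2247,.20],-.47)
from workcell import monitor
print(monitor.observe()['qpos'])
E
```

```text
[0.49, 0.2247, 0.2] shift mm [-349.3   51.6  265.8] rot [-3.800e-03 -3.713e-01 -2.000e-04]
[ 0.45985413  0.42657039 -0.240492    1.74138968  0.11422346  0.98616901
 -0.66421441]
```

Call:
send_rows(series="0 -0.371 0 -349 50 266 1;0 -0.371 0 -349 50 266 1;0 -0.371 0 -349 50 266 1;0 -0.371 0 -349 50 266 1;0 -0.371 0 -349 50 266 1;0 -0.371 0 -349 50 266 1;0 -0.371 0 -349 50 266 1;0 -0.371 0 -349 50 266 1;0 -0.371 0 -349 50 266 1;0 -0.371 0 -349 50 266 1;0 -0.371 0 -349 50 266 1;0 -0.371 0 -349 50 266 1;0 -0.371 0 -349 50 266 1;0 -0.371 0 -349 50 266 1;0 -0.371 0 -349 50 266 1;0 -0.371 0 -349 50 266 1")

```text
clock: 2.48
position: [0.4899, 0.2158, 0.2004]
tool_rot: [-1.571, -0.0, -0.481]
force: [-0.7, 0.3, -0.3]
grip_width: 0.0857
```

```bash
python3 - <<'E'
from h import *
from workcell import monitor
s=monitor.observe();print(s['qpos'],s['position'],s['tool_rot'])
c=cams.get_calibration("wrist");print(c)
cv2.imwrite("pics/w1.png",cams.grab_frame("wrist")[:,:,::-1])
to([.49,.2247,.062],-.47)
E
```

```text
[-0.20805148  0.45826956 -0.42429508  1.86343717  0.24110795  0.87020697
 -1.23108444] [0.48994991 0.21578454 0.20041981] [-1.57102662e+00 -3.51832083e-04 -4.80900491e-01]
{'mtx': array([[371.64829954,   0.        , 322.378304  ],
       [  0.        , 371.64829954, 233.4502619 ],
       [  0.        ,   0.        ,   1.        ]]), 'origin': array([0.52824913, 0.28849889, 0.33284494]), 'attitude': array([ 2.81862743e+00, -1.36531405e-03, -4.81033590e-01])}
[0.49, 0.2247, 0.062] shift mm [ -4.  138.4   7.8] rot [ 0.0001 -0.0107  0.0003]
```

View pics/w1.png

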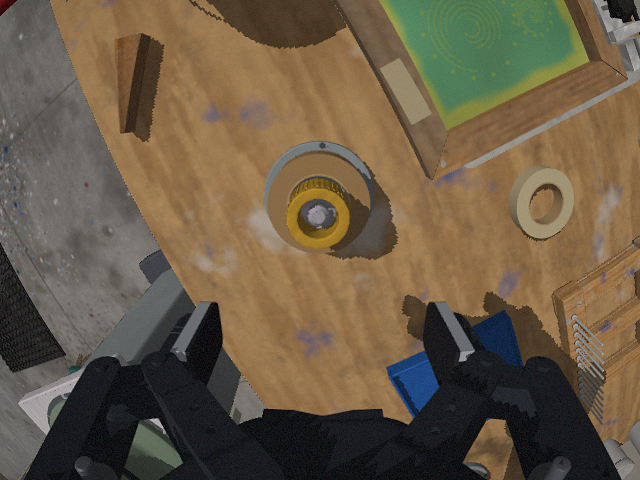

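The wrist view shows the nut's top ring centred at about (318,218). I'll check that against the world estimate.

```bash
python3 - <<'E'
from h import *
c=cams.get_calibration("wrist")
im=cv2.imread("pics/w1.png");hsv=cv2.cvtColor(im,cv2.COLOR_BGR2HSV)
m=cv2.inRange(hsv[140:260,260:380],(17,170,150),(30,255,255))
ct=max(cv2.findContours(m,0,2)[0],key=cv2.contourArea);print(cv2.boundingRect(ct))
# ring pts: fit lower half of the ring
p=ct[:,0]+[260,140];p=p[p[:,1]>205]
P=np.array([plane(c,q,.0804,True)[:2] for q in p])
A=np.c_[2*P,np.ones(len(P))];x=np.linalg.lstsq(A,(P**2).sum(1),rcond=None)[0];print(x[:2],np.sqrt(x[2]+x[0]**2+x[1]**2))
print(plane(c,(318,218),.0804,True))
E
```

```text
(26, 48, 63, 60)
[0.49127222 0.22529133] 0.021719453311912218
[0.49202023 0.22526156 0.0804    ]
```

Call:
send_rows(series="0 -0.011 0 -4 30 8 1;0 -0.011 0 -4 60 8 1;0 -0.011 0 -4 80 8 1;0 -0.011 0 -4 80 8 1;0 -0.011 0 -4 80 8 1;0 -0.011 0 -4 80 8 1;0 -0.011 0 -4 80 8 1")

```text
clock: 3.12
position: [0.4905, 0.2262, 0.1218]
tool_rot: [-1.569, -0.001, -0.468]
force: [0.3, -0.6, -0.0]
grip_width: 0.0853
```

```bash
python3 - <<'E'
from h import *
to([.4906,.225,.063],-.47)
E
```

```text
[0.4906, 0.225, 0.063] shift mm [ 0.5 58.8 -1.1] rot [-0.0017  0.0015  0.0014]
```

Call:
send_rows(series="0 0 0 0.5 20 -1 1;0 0 0 0.5 40 -1 1;0 0 0 0.5 52 -1 1;0 0 0 0.5 58 -1 1;0 0 0 0.5 58 -1 1;0 0 0 0.5 58 -1 1;0 0 0 0.5 58 -1 1")

```text
clock: 3.7
position: [0.4902, 0.2251, 0.0633]
tool_rot: [-1.57, -0.001, -0.468]
force: [1.0, -0.1, 0.4]
grip_width: 0.0855
```

```bash
python3 - <<'E'
from h import *
to([.4906,.225,.063],-.47)
cv2.imwrite("pics/w2.png",cams.grab_frame("wrist")[:,:,::-1])
E
```

```text
[0.4906, 0.225, 0.063] shift mm [0.4 0.3 0.1] rot [-0.001   0.0019  0.0007]
```

View pics/w2.png

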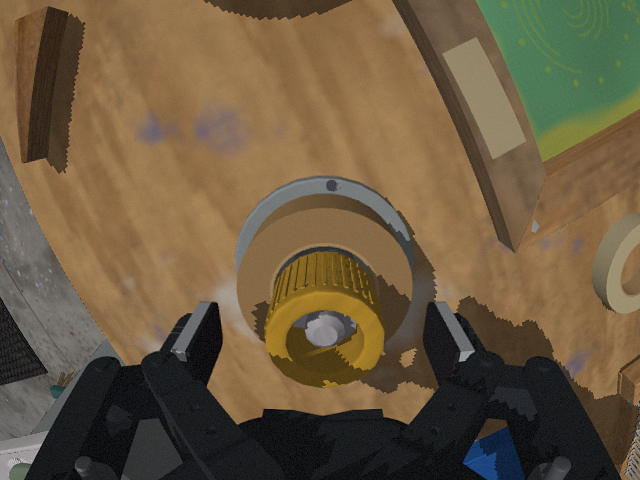

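The nut sits centred between the pads, at column 324 against 322. I'll close the jaws.

Call:
send_rows(series="0 0 0 0 0 0 0.3;0 0 0 0 0 0 0.3;0 0 0 0 0 0 0.3;0 0 0 0 0 0 0.3;0 0 0 0 0 0 0.3;0 0 0 0 0 0 0.3;0 0 0 0 0 0 0.3;0 0 0 0 0 0 0.3", force=60)

```text
clock: 4.42
position: [0.4899, 0.2249, 0.0629]
tool_rot: [-1.57, -0.0, -0.468]
force: [-2.6, -1.7, 12.6]
grip_width: 0.0451
```

Call:
send_rows(series="0 -0.08 0 0 -0.3 0 0.2;0 -0.16 0 0 -0.6 0 0.2;0 -0.24 0 0 -0.9 0 0.2;0 -0.32 0 0 -1.2 0 0.2;0 -0.40 0 0 -1.5 0 0.2;0 -0.48 0 0 -1.8 0 0.2;0 -0.56 0 0 -2.1 0 0.2;0 -0.64 0 0 -2.4 0 0.2;0 -0.72 0 0 -2.75 0 0.2;0 -0.80 0 0 -3.05 0 0.2")

```text
clock: 5.25
position: [0.4897, 0.2248, 0.0654]
tool_rot: [-1.571, 0.0, 0.336]
force: [0.1, -0.6, -1.3]
grip_width: 0.0449
```

```bash
python3 - <<'E'
from h import *
from workcell import monitor
s=monitor.observe();print({k:s[k].round(3) for k in('qpos','force','moment','tool_rot','position')})
im=cams.grab_frame("scene")[:,:,::-1];cv2.imwrite("pics/s3.png",cv2.resize(im[240:380,140:320],None,fx=4,fy=4,interpolation=2))
E
```

```text
{'qpos': array([-0.146,  0.7  , -0.547,  1.933,  0.573,  0.667, -0.715]), 'force': array([ 0.051, -0.59 , -1.314]), 'moment': array([-0.128, -0.094,  0.007]), 'tool_rot': array([-1.571,  0.   ,  0.336]), 'position': array([0.49 , 0.225, 0.065])}
```

View pics/s3.png

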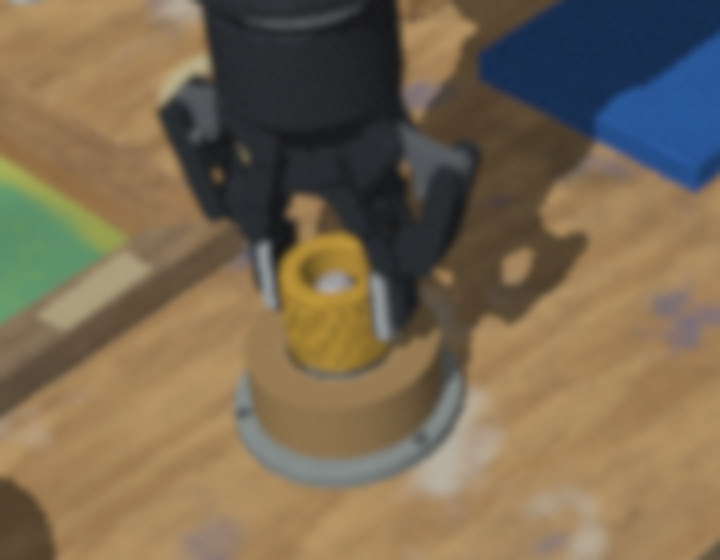

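The fingers hold the nut, at about (335,300), and it turns and rises with low forces. I'll go on turning.

Call:
send_rows(series="0 -0.08 0 0 -0.3 0 0.2;0 -0.16 0 0 -0.6 0 0.2;0 -0.24 0 0 -0.9 0 0.2;0 -0.32 0 0 -1.2 0 0.2;0 -0.40 0 0 -1.5 0 0.2;0 -0.48 0 0 -1.8 0 0.2;0 -0.56 0 0 -2.1 0 0.2;0 -0.64 0 0 -2.4 0 0.2;0 -0.72 0 0 -2.75 0 0.2;0 -0.80 0 0 -3.05 0 0.2;0 -0.86 0 0 -3.3 0 0.2;0 -0.86 0 0 -3.3 0 0.2")

```text
clock: 6.3
position: [0.4897, 0.2247, 0.0685]
tool_rot: [-1.57, 0.0, 1.193]
force: [-0.5, 0.8, -0.5]
grip_width: 0.0446
```

Turned 95 degrees in total. Now a small lift as a test, watching the force.

Call:
send_rows(series="0 0 0 0 -3 0 0.2;0 0 0 0 -6 0 0.2;0 0 0 0 -9 0 0.2;0 0 0 0 -9 0 0.2")

```text
clock: 6.63
position: [0.49, 0.2251, 0.0784]
tool_rot: [-1.571, -0.001, 1.191]
force: [1.2, -0.2, -0.8]
grip_width: 0.0444
```

Call:
send_rows(series="0 0 0 0 -10 0 0.2;0 0 0 0 -20 0 0.2;0 0 0 0 -30 0 0.2;0 0 0 0 -40 0 0.2;0 0 0 0 -50 0 0.2;0 0 0 0 -60 0 0.2;0 0 0 0 -70 0 0.2;0 0 0 0 -70 0 0.2;0 0 0 0 -70 0 0.2")

```text
clock: 7.38
position: [0.49, 0.2248, 0.1481]
tool_rot: [-1.572, -0.0, 1.192]
force: [0.8, -0.9, -1.7]
grip_width: 0.0448
```

```bash
python3 - <<'E'
from h import *
im=cams.grab_frame("scene")[:,:,::-1];cv2.imwrite("pics/s4.png",cv2.resize(im[180:380,100:350],None,fx=3,fy=3,interpolation=2))
cv2.imwrite("pics/w4.png",cams.grab_frame("wrist")[:,:,::-1])
to([.5405,-.058,.150],1.19)
to([.5405,-.058,.04],1.57)
E
```

```text
[0.5405, -0.058, 0.15] shift mm [-243.7   -2.6 -151.8] rot [-0.0002  0.0018 -0.0004]
[0.5405, -0.058, 0.04] shift mm [-243.7  107.4 -151.9] rot [-3.000e-04 -3.782e-01 -4.000e-04]
```

View pics/s4.png

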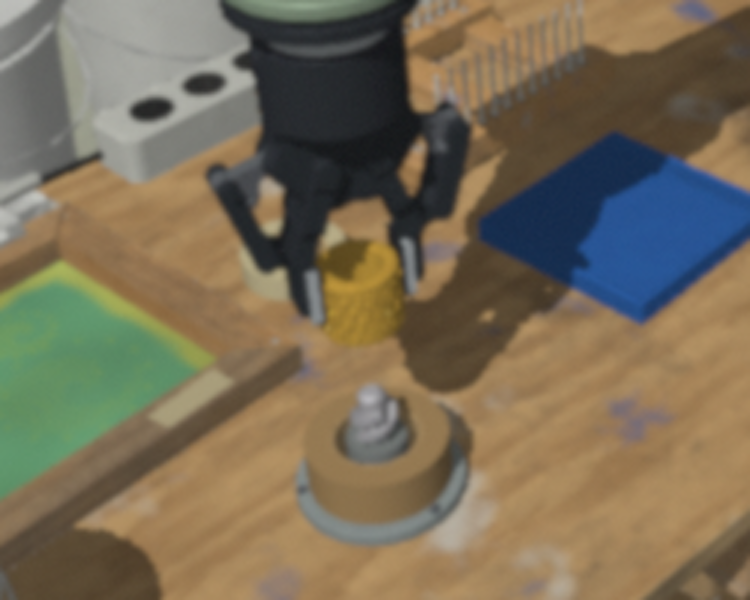

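View pics/w4.png

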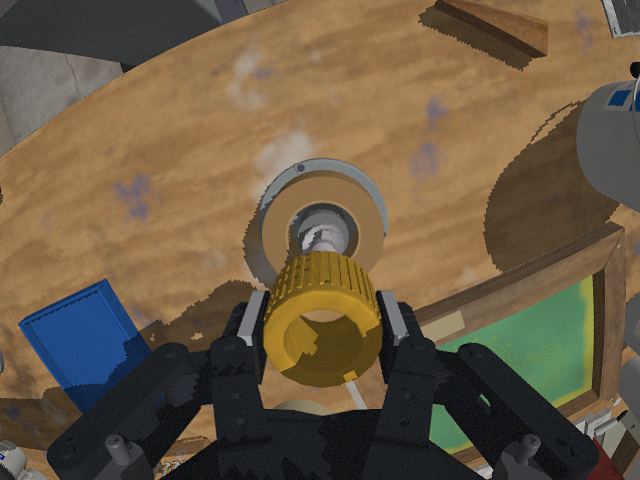

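The nut is off: the stud stands bare at about (370,415) in the scene crop. I'll carry the nut to the tray.

Call:
send_rows(series="0 0 0 -8 0 -5 0.2;0 0 0 -24 0 -15 0.2;0 0 0 -44 0 -27 0.2;0 0 0 -65 0 -40 0.2;0 0 0 -86 0 -53 0.2;0 0 0 -107 0 -66 0.2;0 0 0 -128 0 -79 0.2;0 0 0 -149 0 -92 0.2;0 0 0 -170 0 -105 0.2;0 0 0 -191 0 -118 0.2;0 0 0 -212 0 -131 0.2;0 0 0 -230 0 -143 0.2;0 0 0 -240 0 -150 0.2;0 0 0 -244 0 -152 0.2;0 0 0 -244 0 -152 0.2;0 0 0 -244 0 -152 0.2")

```text
clock: 8.82
position: [0.5404, -0.057, 0.1476]
tool_rot: [-1.57, -0.001, 1.193]
force: [-0.4, 0.6, -0.6]
grip_width: 0.0449
```

```bash
python3 - <<'E'
from h import *
cv2.imwrite("pics/t5.png",cams.grab_frame("top")[:,:,::-1])
cv2.imwrite("pics/w5.png",cams.grab_frame("wrist")[:,:,::-1])
to([.5405,-.058,.0275],1.19)
E
```

```text
[0.5405, -0.058, 0.0275] shift mm [ -1.4 120.2  -0.5] rot [-0.0001  0.0038  0.0005]
```

View pics/w5.png

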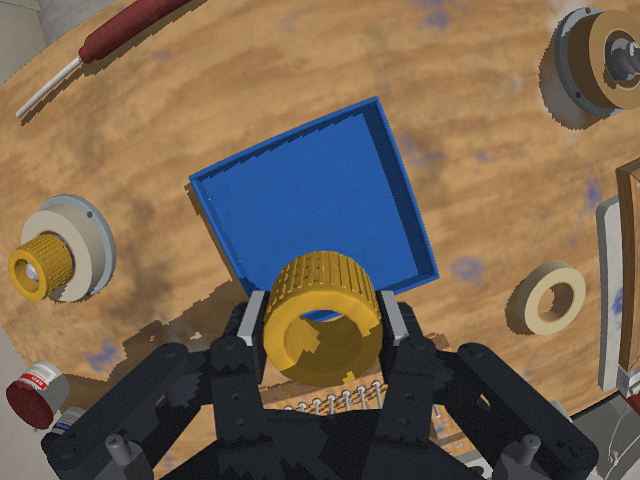

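The wrist view shows the nut upright in the jaws above the tray, and nothing in the way. I'll go down.

Call:
send_rows(series="0 0 0 -1 12 0 0.2;0 0 0 -1 27 0 0.2;0 0 0 -1 42 0 0.2;0 0 0 -1 57 0 0.2;0 0 0 -1 72 0 0.2;0 0 0 -1 87 0 0.2;0 0 0 -1 99 0 0.2;0 0 0 -1 107 0 0.2;0 0 0 -1 112 0 0.2;0 0 0 -1 115 0 0.2;0 0 0 -1 115 0 0.2;0 0 0 -1 115 0 0.2")

```text
clock: 9.92
position: [0.5406, -0.059, 0.033]
tool_rot: [-1.571, -0.0, 1.192]
force: [0.3, -0.2, -1.8]
grip_width: 0.0451
```

Call:
send_rows(series="0 0 0 0 1 0 0.2;0 0 0 0 2 0 0.2;0 0 0 0 3 0 0.2;0 0 0 0 4 0 0.2;0 0 0 0 5 0 0.2;0 0 0 0 5 0 0.2;0 0 0 0 5 0 0.2")

```text
clock: 10.5
position: [0.5403, -0.059, 0.0276]
tool_rot: [-1.571, -0.0, 1.192]
force: [-0.1, 0.4, -1.4]
grip_width: 0.045
```

Call:
send_rows(series="0 0 0 0 0.5 0 0.2;0 0 0 0 1 0 0.2;0 0 0 0 1 0 0.2;0 0 0 0 1 0 0.2")

```text
clock: 10.83
position: [0.5403, -0.059, 0.0266]
tool_rot: [-1.571, 0.0, 1.192]
force: [1.3, -0.4, -1.0]
grip_width: 0.045
```

```bash
python3 - <<'E'
from h import *
im=cams.grab_frame("scene")[:,:,::-1];cv2.imwrite("pics/s6.png",cv2.resize(im[150:300,220:400],None,fx=4,fy=4,interpolation=2))
E
```

```text
(no output)
```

View pics/s6.png

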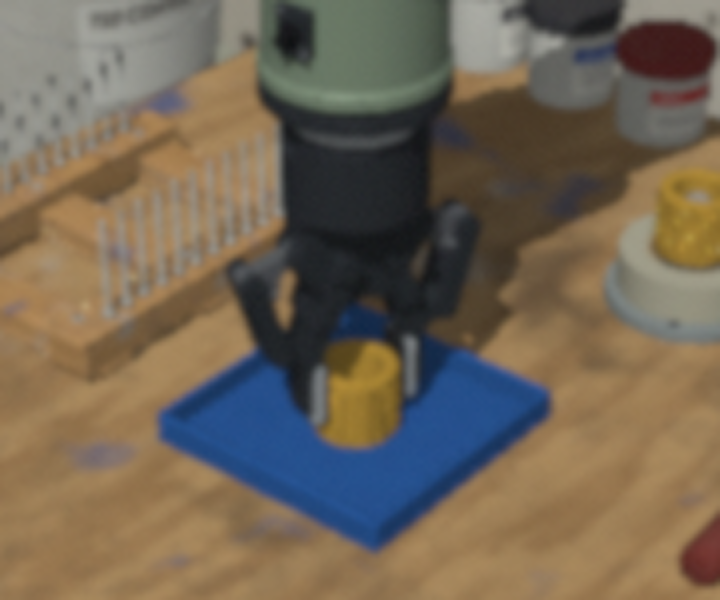

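The nut is at the floor of the tray, but the force shows no contact yet. I'll go down in small steps until it does.

Call:
send_rows(series="0 0 0 0 0.3 0 0.2;0 0 0 0 0.6 0 0.2;0 0 0 0 0.9 0 0.2;0 0 0 0 1.2 0 0.2;0 0 0 0 1.2 0 0.2")

```text
clock: 11.3
position: [0.5404, -0.059, 0.0265]
tool_rot: [-1.571, 0.001, 1.192]
force: [-8.5, -0.9, 26.3]
grip_width: 0.0449
```

Contact at 26 N. I'll ease off a little and open the jaws.

Call:
send_rows(series="0 0 0 0 -0.6 0 0.2;0 0 0 0 -0.6 0 0.2;0 0 0 0 -0.6 0 0.58;0 0 0 0 -0.6 0 0.65;0 0 0 0 -0.6 0 0.75;0 0 0 0 -0.6 0 0.85;0 0 0 0 -0.6 0 0.85;0 0 0 0 -0.6 0 0.85;0 0 0 0 -0.6 0 0.85", force=20)

```text
clock: 12.05
position: [0.5403, -0.059, 0.026]
tool_rot: [-1.571, -0.0, 1.192]
force: [-0.1, 0.0, -0.1]
grip_width: 0.0726
```

```bash
python3 - <<'E'
from h import *
cv2.imwrite("pics/w7.png",cams.grab_frame("wrist")[:,:,::-1])
E
```

```text
(no output)
```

View pics/w7.png

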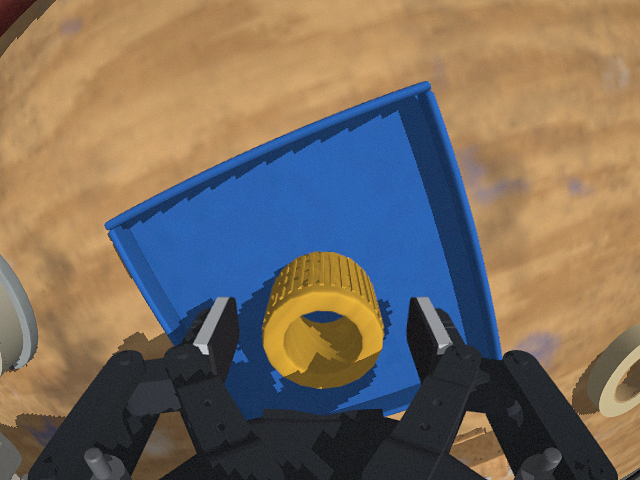

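The nut stands free at about (323,330), with clear gaps to both pads. I'll lift away.

Call:
send_rows(series="0 0 0 0 -6 0 0.85;0 0 0 0 -16 0 0.85;0 0 0 0 -30 0 0.85;0 0 0 0 -48 0 0.85;0 0 0 0 -70 0 0.85;0 0 0 0 -100 0 0.85;0 0 0 0 -130 0 0.85;0 0 0 0 -160 0 0.85;0 0 0 0 -170 0 0.85;0 0 0 0 -170 0 0.85;0 0 0 0 -170 0 0.85")

```text
clock: 13.02
position: [0.5403, -0.0592, 0.1969]
tool_rot: [-1.572, 0.0, 1.192]
force: [0.8, -0.9, -0.7]
grip_width: 0.0728
```

```bash
python3 - <<'E'
from h import *
c=cams.get_calibration("wrist")
im=cams.grab_frame("wrist")[:,:,::-1];cv2.imwrite("pics/w8.png",im)
s=cams.grab_frame("scene")[:,:,::-1];cv2.imwrite("pics/s8.png",s)
E
```

```text
(no output)
```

View pics/w8.png

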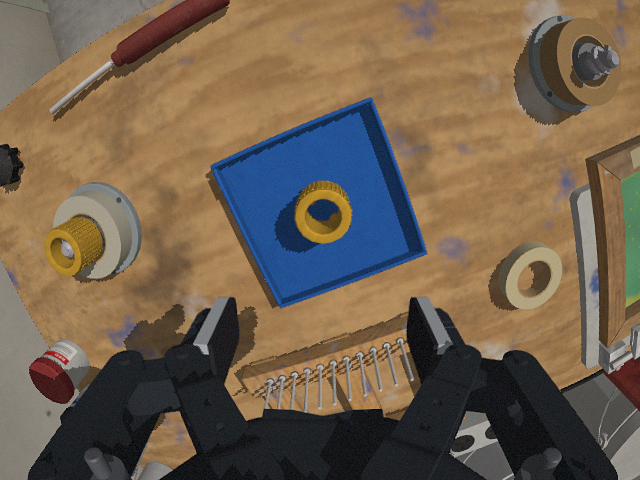

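View pics/s8.png

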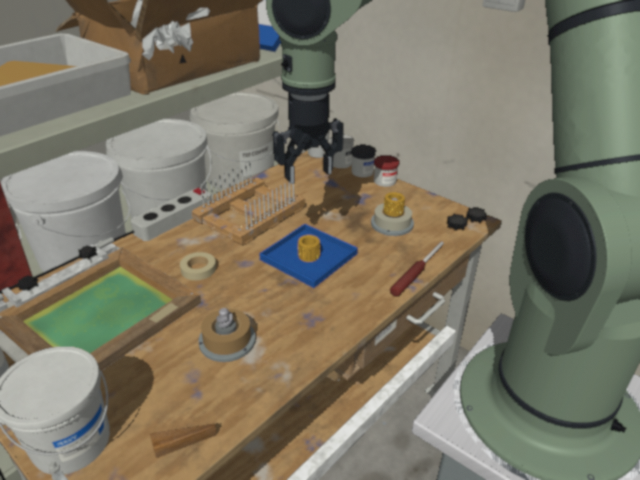

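The nut stands upright in the middle of the tray, at (322,215) in the wrist view and (309,248) in the scene view. The cream nut is still in place at (395,204), and the arm is clear of everything. I'll hand in.

```bash
python3 -c "
from workcell import bot
print(bot.job_done())"
```

```text
the job is handed in; nothing more can be done
None
```

The brown tape's nut is off its spindle and standing upright near the middle of the blue tray. I handed the job in at about 13 s; no verdict is reported.

- **Unscrewing:** I gripped the nut from above at 60 N and turned it 95° anticlockwise while raising it with the thread. The wrist force read under 2 N at the end of each turning and lifting move.
- **Lift:** It came straight up about 85 mm in all, and the pictures then showed the bare stud.
- **Setting down:** I lowered it until it touched the tray floor. That contact reached 26 N, firmer than I intended but within the limit. I eased off about 0.6 mm, opened the jaws and lifted away to 0.197 m.
- **Last checks:** The wrist and scene pictures show the nut flat and central in the tray. The cream nut is at the same place in the scene picture as at the start, judged by eye. The fingers are clear of everything.
- **Disagreements:** The position estimates for the nut from the different cameras differed by up to about 2.5 mm. The grip width read about 45 mm on the 46 mm nut. Neither affected the result.

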